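# Fetch the bowl from behind the vases

### The arm

A 7-joint arm with a two-finger parallel gripper is mounted at the origin on the work surface. World frame = base frame: x ahead of the robot, y to its left, z up, the work surface at z = 0. Lengths are in m, angles in rad, forces in N, time in s.
With the tool pointing down it reaches from about 0.4 to 0.925 m from the base axis. Payload 4.1 kg.
Tool frame: the origin (TCP) lies where the fingers leave the gripper's body, on its centre line; the fingertips stand 73 mm ahead of it and the grasp point (between the pads) lies 54 mm ahead of it (bot.finger_overhang is the distance from the TCP to the fingertips, in m); z points along the fingers, y is the line along which they close (so a half turn about z gives the same grasp; the last joint's range is limited). The gripper opens to 85 mm and grips with 20 to 120 N. Pads are 22 mm wide; open, the fingers measure 114 mm over their backs; the gripper's body (76 mm by 85 mm) begins 54 mm behind the grasp point. The pads swing forward as they close: fully open they stand 13 mm farther back than shut.
Start: joints at [-1.412, 0.398, 0.045, 1.537, -0.019, 1.207, -0.051], TCP at [0.166, 0.629, 0.304] pointing down, gripper open.
Joint ranges: [-2.82, 2.82], [-0.49, 2.23], [-1.37, 1.46], [0, 2.46], [-1.36, 4.5], [0.23, 2], [-2.94, 2.94]. Speed limits (rad/s): [2.57, 2.57, 3.14, 3.14, 3.14, 3.14, 3.14].

### API

Orientations are given as a unit quaternion [x, y, z, w].
In Python, from rig import sensors, read_camera, get_calibration, bot, models gives the robot as it stands.
- The arm moves only by the tool move_arm, never from a script. Its argument "rows" is a list that holds one entry, the list of rows, each a list of 6 numbers: the shift along the tool's x, y, z scaled (see below), then the turn, a rotation vector about the tool's x, y, z scaled (see below). In form: [[[dx, dy, dz, rx, ry, rz], ...]]. A call has 1 to 20 rows; each row shifts and turns the commanded pose from where the row before left it, along the tool's axes as they then stand; what a row does not reach is not made up. The controller multiplies each number of a shift by 0.05 m and each number of a turn by 0.12 rad. A row lasts 1/10 s, in which the tool goes at most 50 mm and 8.59 degrees, less where a joint would pass 70% of its speed; a pose out of reach is approached as far as the arm can. A call with a number of a shift or a turn outside -1 to 1 is refused whole. A call with a gripper value outside its range is refused whole. "hand" is the closure, from -1 (fully open) to 1 (shut), set as the call begins (left out, the last holds). The fingers move at their own pace and stop on an object; "force" is the grip in N (left out, the last holds). Time passes only in rows, so rows that do not move let the fingers close. It gives the time, the measured TCP pose, the force, the opening and the grip force at its end, in the units of the state.
- sensors.sense(): the state, without advancing time (a new reading comes with each control period).
- read_camera(name): name is "side" or "top" or "wrist"; returns (picture, depth): 420x560x3 uint8, red, green, blue; 420x560 float32, m along the optical axis (not along the pixel's ray), 0 where there is no reading.
- get_calibration(name): a dict with "fx", "fy", "cx", "cy" (pixels), "k1" (the pictures are not rectified: a ray, as slopes to the right and down, at radius r is drawn at 1 + k1 r^2 times it, then the intrinsics apply), "rvec" (rotation vector, rad) and "tvec" (3), from world to camera coordinates, as OpenCV has them. Camera axes: x right, y down, z forward; pixel columns grow to the right and rows downward; lengths in m; the calibration is good to about 2 mm. A picture is of the moment at which its call begins: read the wrist's pose just before it. get_calibration takes no time and is no camera call; for the wrist camera it gives the pose at the moment of the call.
- bot.hand_in(): hands the job in; it is judged then, once.
Trained networks look in the newest picture that a camera, given by its name, has taken for a name from the list of things; names that differ only in an ending like _2 or _b are one class to them, and where a whole thing is asked for, a point or a joint stands for the part that bears it (a point fixed in the world has none). Each returns a list of dicts, best first, with "score" (0 to 1); they miss things now and then, are a little off and sometimes report something else, mostly with a low value. They report only what shows in the picture. A call takes as long as a camera call. They do not tell look-alikes from the thing itself.
- models.boxes_of(camera, query): "location" ([x, y, z] in m, in the coordinates of the camera as it stood for that picture, good to about 4 mm: the middle of the surface that is visible of it).
- models.trace(camera, query): "region" (420x560 bool, what is visible of it).
The state is a dict: "time": time; "qpos": joint angles; "qvel": joint speeds; "effort": joint torques, N m; "tcp_pos": TCP position; "tcp_rot": TCP orientation; "contact_force": force on the tool from outside, world axes, zero at the start; "ft_torque": the same for the moment, N m; "gripper_width": opening from 0.0 (shut) to 1.0 (fully open); "finger_force": force on a finger pad.
Only numpy, scipy, OpenCV 4.12 (cv2) and the standard library are available. Lean on these libraries where they do the work, as an engineer would, in place of code of your own. Each camera call takes 0.05 s, during which the arm holds its last target. There are 200 camera calls.

### The job

The small clay bowl stands at the back of the ware crate behind two tall vases: first lift both vases out and stand them on the wooden side board, leaving the bowl where it is until both are out of the way, then set the bowl upright in the middle of the banding wheel. With the bowl on the wheel, put the vases back upright in the crate, the round vase in the middle of the round plaster disc and the square vase in the middle of the square plaster tile. Tip nothing over, and leave the glaze jar and the mug where they are.

Things in the scene. Friction and masses are not known exactly. Their poses are not given: they have to be found in the camera images.
- round_vase: Loose round bottle vase of unglazed buff clay, about 0.35 kg, 155 mm tall. Round body 60 mm across up to 85 mm, sloping in to a round neck 30 mm across from 110 mm to the top at 155 mm: grip the neck. Solid, foot 54 mm across. Origin: centre of the underside; z up along its axis. At the start it stands on the round disc.
- square_vase: Loose square bottle vase of unglazed buff clay, about 0.38 kg, 145 mm tall. Square body 52 x 52 mm up to 100 mm, then a square neck 28 x 28 mm to the top at 145 mm: grip the neck across two flat sides. Origin: centre of the underside; z up, x and y square to its sides (those of the neck too). At the start it stands on the square tile.
- bowl: Loose small straight-sided bowl of unglazed buff clay, about 0.12 kg, 50 mm tall, open on top, wall 5 mm. Foot 36 mm across, widening to an upright round wall 56 mm across from 22 mm height to the rim: grip it there. Origin: centre of the underside; z up. At the start it stands on the crate's floor close behind the two vases.
- crate: Fixed plywood ware crate, 200 mm deep (x) by 220 mm wide (y), open at the top and at the front (its -x side). Floor 12 mm thick; back wall and two side walls 10 mm thick, their tops 57 mm above the table. Origin: centre of the underside, on the table; x points from the open front to the back wall, z up.
- disc: Fixed round white plaster disc on the crate's floor, 82 mm across, 8 mm thick: the round vase's place. Origin: centre of its underside; its top is 8 mm above the origin (20 mm above the table).
- tile: Fixed square white plaster tile on the crate's floor, 76 x 76 mm, 8 mm thick: the square vase's place. Origin: centre of its underside; its top is 8 mm above the origin (20 mm above the table). x and y square to its sides.
- board: Fixed wooden side board lying on the table to one side of the crate, 240 mm long (its x), 140 mm wide (its y), 18 mm thick: room for the two vases one behind the other. Origin: centre of its underside, on the table; its top is 18 mm above the origin.
- wheel: Fixed banding wheel (potter's small turntable; it does not turn) on the other side of the crate: round aluminium top 170 mm across, its upper face 62 mm above the table, on a dark foot 120 mm across. Origin: centre of the underside of the foot, on the table, under the middle of the top.
- jar: Bystander, not to be disturbed: loose white glaze jar with a lid, 52 mm across, 65 mm tall, to one side, beyond the board or wheel. Origin: centre of the underside.
- mug: Bystander, not to be disturbed: loose white mug with a handle on its +y side, 72 mm across, 85 mm tall, to one side, beyond the board or wheel. Origin: centre of the underside.
There are look-alikes about, which are no part of the job. What is shaped like the square_vase but pink or yellow is not meant.

How it is judged:
On the way, in this order (a step that is already met when the one before it is completed fails the run):
1. both vases stand released and upright on the side board, the bowl still in its place in the crate (within 25 mm) (x of round_vase in the frame of board between -0.105 and 0.105 m and y of round_vase in the frame of board between -0.055 and 0.055 m and z of round_vase in the frame of board between 0.012 and 0.026 m and angle between each of round_vase, square_vase's own z axis and vertical below 0.15 rad and linear speed of each of round_vase, square_vase below 0.03 m/s and angular speed of each of round_vase, square_vase below 0.3 rad/s and contact force between the fingers and round_vase below 0.3 N and x of square_vase in the frame of board between -0.105 and 0.105 m and y of square_vase in the frame of board between -0.055 and 0.055 m and z of square_vase in the frame of board between 0.012 and 0.026 m and contact force between the fingers and square_vase below 0.3 N and distance of bowl from where it was at the start of the episode below 0.025 m), for 0.2 s.
2. the bowl stands released and upright within 15 mm of the middle of the wheel, both vases still standing on the side board (horizontal distance between bowl and wheel below 0.015 m and z of bowl in the frame of wheel between 0.056 and 0.07 m and angle between each of bowl, round_vase, square_vase's own z axis and vertical below 0.15 rad and linear speed of each of bowl, round_vase, square_vase below 0.03 m/s and angular speed of each of bowl, round_vase, square_vase below 0.3 rad/s and contact force between the fingers and bowl below 0.3 N and x of round_vase in the frame of board between -0.105 and 0.105 m and y of round_vase in the frame of board between -0.055 and 0.055 m and z of round_vase in the frame of board between 0.012 and 0.026 m and contact force between the fingers and round_vase below 0.3 N and x of square_vase in the frame of board between -0.105 and 0.105 m and y of square_vase in the frame of board between -0.055 and 0.055 m and z of square_vase in the frame of board between 0.012 and 0.026 m and contact force between the fingers and square_vase below 0.3 N), for 0.2 s.
At the end, for the whole second after the job is handed in: The bowl stands upright on the wheel within 15 mm of its middle; the round vase stands upright on the disc and the square vase upright on the tile, each within 15 mm of its middle; all are released and at rest (horizontal distance between bowl and wheel below 0.015 m and z of bowl in the frame of wheel between 0.056 and 0.07 m and angle between each of bowl, round_vase, square_vase's own z axis and vertical below 0.15 rad and linear speed of each of bowl, round_vase, square_vase below 0.03 m/s and angular speed of each of bowl, round_vase, square_vase below 0.3 rad/s and contact force between the fingers and bowl below 0.3 N and horizontal distance between round_vase and disc below 0.015 m and z of round_vase in the frame of disc between 0.002 and 0.016 m and contact force between the fingers and round_vase below 0.3 N and horizontal distance between square_vase and tile below 0.015 m and z of square_vase in the frame of tile between 0.002 and 0.016 m and contact force between the fingers and square_vase below 0.3 N); the robot touches nothing.
It fails at once if a vase or the bowl is tipped over (more than 40 degrees) (angle between any of round_vase, square_vase, bowl's own z axis and vertical above 0.7 rad).
It fails at once if the jar or the mug is moved more than 20 mm (distance of any of jar, mug from where it was at the start of the episode above 0.02 m).
It also fails if it takes over 141 s, if anything falls off the work surface, if the arm or the gripper's body presses on something with over 40 N, if the wrist force passes 120 N, or if a joint passes its speed limit or range.

## Working session

There is one attempt and no reset: what is moved stays moved. The work goes in short steps, Python scripts to look and compute and a tool call to move; the robot and the scene stay as the last step left them, time stands still between calls to the robot, and variables do not carry over. Pictures are saved under pics/ and viewed, at most 14 in all, crops included, and the job is handed in when it is done.

Besides the shell and the picture viewer there is one more tool, called after "Call:" in YAML: its name, and indented under it one key for each argument. move_arm: Moves the arm, as the interface text tells. Shifts and turns lie within -1 to 1; 1 stands for 0.05 m of shift or 0.12 rad of turn. Its arguments: {"type":"object","properties":{"rows":{"type":"array","items":{"type":"array","items":{"type":"array","items":{"type":"number","minimum":-1,"maximum":1}}}},"hand":{"type":"number"},"force":{"type":"number"}},"required":["rows"]}

```bash
mkdir -p pics; ls
cat > h.py <<'E'
import numpy as np, cv2
from rig import sensors, read_camera, get_calibration, bot, models
from scipy.spatial.transform import Rotation as R
def snap(n,f=None):
    c=get_calibration(n); p,d=read_camera(n)
    if f: cv2.imwrite('pics/'+f,p[:,:,::-1])
    return p,d,c
def cloud(d,c):
    "world xyz per pixel"
    h,w=d.shape; u,v=np.meshgrid(np.arange(w),np.arange(h))
    K=np.array([[c['fx'],0,c['cx']],[0,c['fy'],c['cy']],[0,0,1]])
    q=cv2.undistortPoints(np.stack([u,v],-1).reshape(-1,1,2).astype(float),K,np.array([c['k1'],0,0,0.])).reshape(h,w,2)
    X=np.dstack([q*d[...,None],d]); return w2(X.reshape(-1,3),c).reshape(h,w,3)
def w2(X,c):
    M=cv2.Rodrigues(np.array(c['rvec'],float))[0]; return (np.asarray(X)-np.array(c['tvec']).ravel())@M
E
python3 - <<'E'
from h import *
s=sensors.sense(); print(s)
for n in('top','side'):
    p,d,c=snap(n,n+'0.png'); print(n,c)
    for q in('round_vase','square_vase','bowl','crate','disc','tile','board','wheel','jar','mug'):
        print(q,[(round(b['score'],2),w2(b['location'],c).round(3).tolist()) for b in models.boxes_of(n,q)])
print(sensors.sense()['time'])
E
```

```text
pics
{'time': 0.0, 'qpos': array([-1.41201279,  0.39920539,  0.04502256,  1.53789798, -0.01869137,
        1.20690391, -0.05070929]), 'qvel': array([-2.54405487e-03,  2.34897627e-03, -4.12740912e-04, -2.69062796e-03,
       -1.00668798e-03, -7.85309729e-04, -3.84531412e-05]), 'effort': array([ 2.90660555e-04, -4.75124431e+01,  1.36506133e+00, -2.54215711e+01,
        1.16528108e-02,  9.68571869e-03, -1.40185996e-07]), 'tcp_pos': array([0.16554781, 0.6280463 , 0.30284645]), 'tcp_rot': array([ 1.28477610e-01,  9.91711909e-01, -9.95059835e-04, -5.75208769e-05]), 'contact_force': array([ 0.4240749 ,  0.96525424, -0.85007761]), 'ft_torque': array([0.00170414, 0.05964552, 0.0031002 ]), 'finger_force': 0.0, 'gripper_width': 0.9997807194207012}
top {'fx': 447.33355914093306, 'fy': 447.33355914093306, 'cx': 276.3627301749628, 'cy': 206.3137827711371, 'k1': -0.04038008601239292, 'rvec': array([ 2.13583472, -2.12413604,  0.23469774]), 'tvec': array([-0.01848606,  0.5519163 ,  0.91376634])}
round_vase [(0.62, [0.523, 0.026, 0.12])]
square_vase [(0.95, [0.347, 0.014, 0.096]), (0.85, [0.388, -0.08
[... 436 characters left out ...]
side {'fx': 470.2962607795064, 'fy': 470.2962607795064, 'cx': 277.76732715901244, 'cy': 208.58097048598324, 'k1': -0.15136826102788914, 'rvec': array([ 2.22585   , -0.56306714,  0.24872022]), 'tvec': array([-0.47942733,  0.20984554,  0.72326669])}
round_vase [(0.71, [0.525, 0.006, 0.103])]
square_vase [(0.92, [0.385, -0.102, 0.088]), (0.8, [0.339, -0.001, 0.079]), (0.67, [0.541, -0.085, 0.096])]
bowl [(0.17, [0.525, -0.082, 0.021])]
crate [(0.87, [0.573, -0.052, 0.022])]
disc [(0.78, [0.517, -0.001, 0.02])]
tile [(0.5, [0.522, -0.078, 0.021])]
board [(0.91, [0.458, 0.279, 0.014])]
wheel [(0.96, [0.452, -0.334, 0.065])]
jar [(0.91, [0.71, -0.219, 0.042])]
mug [(0.73, [0.7, 0.185, 0.053])]
1.1
```

View pics/top0.png

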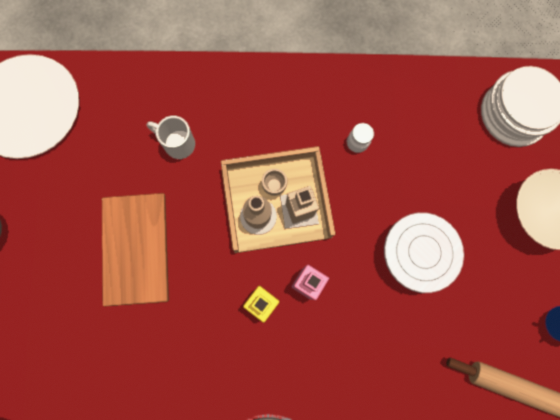

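View pics/side0.png

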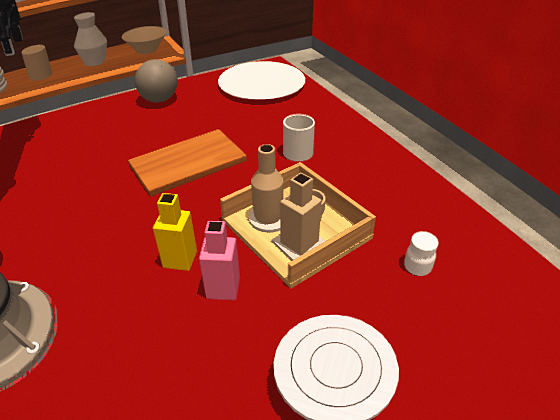

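The top picture shows the round vase's neck at (256,202), the clay square vase at (305,197) and the bowl at (274,182). The board is at (134,249), the wheel at (424,252), the mug at (174,137) and the jar at (360,138).

Possible mix-ups for the square vase are pink (312,282) and yellow (261,303), both outside the crate. I choose the clay one at (305,197).

Run:
```python
from h import *
p,d,c=snap('top'); W=cloud(d,c)
hsv=cv2.cvtColor(p,cv2.COLOR_RGB2HSV)
def sel(u0,u1,v0,v1,z0,z1):
    m=np.zeros(d.shape,bool); m[v0:v1,u0:u1]=1
    return m&(d>0)&(W[...,2]>z0)&(W[...,2]<z1)
def rep(n,m):
    X=W[m]; 
    if len(X)<3: print(n,len(X)); return
    r=cv2.minAreaRect((X[:,:2]*1000).astype(np.float32)); (cc,rad)=cv2.minEnclosingCircle((X[:,:2]*1000).astype(np.float32))
    print(n,len(X),'mean',X.mean(0).round(4),'z',np.percentile(X[:,2],[5,50,95]).round(3),'rect',np.round(r[0],1),np.round(r[1],1),round(r[2],1),'circ',np.round(cc,1),round(rad,1))
rep('round top',sel(235,280,185,235,.165,.185))
rep('sq top',sel(285,325,180,225,.153,.175))
rep('sq shoulder',sel(285,325,180,230,.113,.127))
rep('bowl rim',sel(258,290,166,200,.055,.068))
rep('board',sel(95,175,185,310,.012,.024))
rep('wheel',sel(375,475,205,300,.056,.068))
rep('jar',sel(345,378,120,155,.055,.075))
rep('mug',sel(145,198,112,160,.07,.095))
rep('crate',sel(215,340,140,255,.052,.061))
for q in('disc','tile'):
    for t in models.trace('top',q)[:1]: m=t['region']&(abs(W[...,2]-.02)<.004); rep(q,m)
z=p[130:260,210:345,::-1]; cv2.imwrite('pics/crop0.png',cv2.resize(z,None,fx=4.4,fy=4.4,interpolation=cv2.INTER_CUBIC))
```

```text
round top 199 mean [0.5334 0.0258 0.175 ] z [0.171 0.175 0.178] rect [533.8  26. ] [28.4 26.5] 1.0 circ [534.4  25.8] 15.1
sq top 224 mean [ 0.5496 -0.0668  0.1646] z [0.158 0.165 0.168] rect [550.9 -67.4] [28.2 28.2] 19.9 circ [550.7 -67.2] 18.5
sq shoulder 377 mean [ 0.5453 -0.0652  0.1195] z [0.116 0.119 0.123] rect [551.2 -67.5] [52.4 52.4] 19.7 circ [550.5 -67.1] 34.9
bowl rim 184 mean [ 0.6073 -0.0099  0.0613] z [0.057 0.062 0.064] rect [607. -10.] [54.3 52.2] 0.1 circ [607.5 -10.8] 28.1
board 6876 mean [0.4609 0.297  0.0179] z [0.015 0.018 0.021] rect [463.4 298. ] [239.4 141.1] 4.7 circ [464.  299.6] 136.8
wheel 4826 mean [ 0.4534 -0.3294  0.0622] z [0.059 0.062 0.065] rect [ 454.8 -330.4] [166.7 167.7] 75.1 circ [ 453.6 -330.5] 85.6
jar 344 mean [ 0.7174 -0.2071  0.0643] z [0.06  0.065 0.067] rect [ 718.2 -208.3] [44.9 46.3] 41.2 circ [ 718.8 -207.9] 24.0
mug 358 mean [0.7111 0.2153 0.0806] z [0.072 0.082 0.087] rect [715.  214.3] [86.2 71.2] 31.4 circ [712.8 222.1] 47.6
crate 1377 mean [ 0.601  -0.0112  0.0566] z [0.053 0.057 0.06 ] rect [572.9 -16.7] [201.3 220.4] 9.1 circ [572.5 -16.3] 146.7
disc 324 mean [0.5197 0.0198 0.02  ] z [0.018 0.02  0.023] rect [526.7  22.4] [61.7 81.4] 12.2 circ [536.2  24.4] 40.8
tile 341 mean [ 0.5347 -0.0583  0.0198] z [0.017 0.02  0.023] rect [552.3 -67.2] [76.1 76.1] 8.2 circ [550.8 -67.1] 51.4
```

View pics/crop0.png

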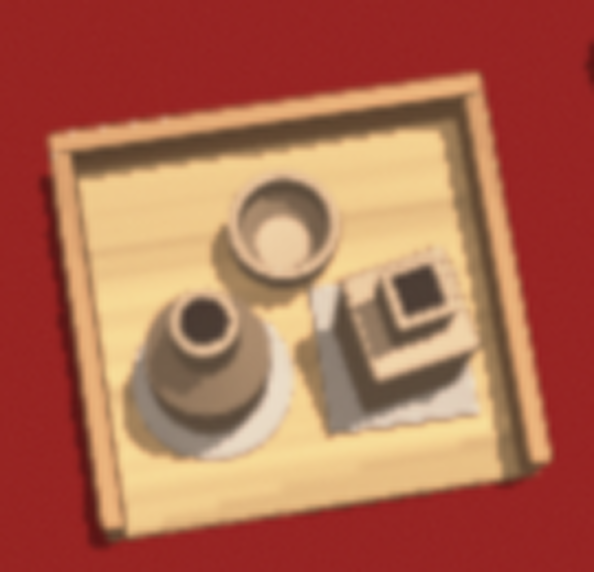

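The crop confirms the choice: both clay vases are in the crate with the bowl behind them, and the pink and yellow vases are outside it. The measured sizes match the given ones. Next I move above the round vase at (0.534, 0.026).

Call:
move_arm:
  rows:
    - [[-0.64,-0.61,0,0,0,0],[-0.64,-0.61,0,0,0,0],[-0.64,-0.61,0,0,0,0],[-0.64,-0.61,0,0,0,0],[-0.64,-0.61,0,0,0,0],[-0.64,-0.61,0,0,0,0],[-0.64,-0.61,0,0,0,0],[-0.64,-0.61,0,0,0,0],[-0.64,-0.61,0,0,0,0],[-0.64,-0.61,0,0,0,0],[-0.64,-0.61,0,0,0,0],[-0.64,-0.61,0,0,0,0],[-0.64,-0.61,0,0,0,0],[-0.64,-0.61,0,0,0,0],[-0.64,-0.61,0,0,0,0],[-0.64,-0.61,0,0,0,0],[0,0,0,0,0,0],[0,0,0,0,0,0]]
  hand: -1
  force: 40

```text
time: 3.05
tcp_pos: [0.5366, 0.0253, 0.3039]
tcp_rot: [0.13, 0.992, 0.0, -0.0]
contact_force: [-0.0, 0.5, -0.2]
gripper_width: 0.998
finger_force: 0.0
```

```bash
cat > go.py <<'E'
import sys
from h import *
# go.py x y z [yaw of tool y, deg]: totals in tool axes and units (shift in present tool frame; turn as rotvec)
s=sensors.sense(); Q=R.from_quat(s['tcp_rot']); a=[float(v) for v in sys.argv[1:]]
y=Q.as_matrix()[:,1]; yaw=np.degrees(np.arctan2(y[1],y[0]))
t=np.radians(a[3] if len(a)>3 else yaw); Y=np.array([np.cos(t),np.sin(t),0]); Z=np.array([0,0,-1.])
G=R.from_matrix(np.column_stack([np.cross(Y,Z),Y,Z]))
print('t',round(s['time'],1),'pos',s['tcp_pos'].round(4),'yaw',yaw.round(1),'q',s['qpos'].round(2),'F',s['contact_force'].round(1),'w',round(s['gripper_width'],2),'ff',s['finger_force'])
d=np.array(a[:3])-s['tcp_pos']
print('shift units',(Q.inv().apply(d)/.05).round(2),'in target frame',(G.inv().apply(d)/.05).round(2),'turn units',((Q.inv()*G).as_rotvec()/.12).round(2))
E
python3 go.py .534 .0258 .209
```

```text
t 3.0 pos [0.5366 0.0253 0.3039] yaw 75.1 q [-0.58  0.22  0.53  1.82 -0.12  1.14  1.3 ] F [-0.   0.5 -0.2] w 1.0 ff 0.0
shift units [ 0.05 -0.    1.9 ] in target frame [ 0.05 -0.    1.9 ] turn units [ 0. -0.  0.]
```

Call:
move_arm:
  rows:
    - [[0.02,0,0.31,0,0,0],[0.02,0,0.31,0,0,0],[0.01,0,0.31,0,0,0],[0,0,0.31,0,0,0],[0,0,0.31,0,0,0],[0,0,0.31,0,0,0],[0,0,0,0,0,0],[0,0,0,0,0,0]]

```text
time: 3.85
tcp_pos: [0.5337, 0.0282, 0.2111]
tcp_rot: [0.127, 0.992, 0.0, -0.0]
contact_force: [0.6, -0.5, 0.3]
gripper_width: 1.001
finger_force: 0.0
```

Call:
move_arm:
  rows:
    - [[0,0,0,0,0,0],[0,0,0,0,0,0],[0,0,0,0,0,0],[0,0,0,0,0,0],[0,0,0,0,0,0],[0,0,0,0,0,0],[0,0,0,0,0,0],[0,0,0,0,0,0],[0,0,0,0,0,0],[0,0,0,0,0,0]]
  hand: 1
  force: 40

```text
time: 4.85
tcp_pos: [0.5343, 0.0266, 0.2114]
tcp_rot: [0.129, 0.992, 0.0, 0.0]
contact_force: [-0.5, -1.0, 5.7]
gripper_width: 0.339
finger_force: 40.0
```

Call:
move_arm:
  rows:
    - [[0,0,-0.2,0,0,0],[0,0,-0.4,0,0,0],[0,0,-0.5,0,0,0],[0,0,-0.5,0,0,0],[0,0,-0.5,0,0,0],[0,0,-0.4,0,0,0],[0,0,-0.2,0,0,0],[0,0,0,0,0,0],[0,0,0,0,0,0]]

```text
time: 5.75
tcp_pos: [0.5333, 0.0269, 0.3447]
tcp_rot: [0.128, 0.992, -0.0, -0.001]
contact_force: [0.3, 0.3, -3.9]
gripper_width: 0.34
finger_force: 40.1
```

```bash
python3 go.py .518 .3025 .346
python3 - <<'E'
from h import *
snap('side','side1.png')
E
```

```text
t 5.8 pos [0.5333 0.0269 0.3447] yaw 75.2 q [-0.59  0.18  0.53  1.77 -0.1   1.22  1.28] F [ 0.3  0.3 -3.9] w 0.34 ff 40.117467641830444
shift units [ 1.7   5.25 -0.03] in target frame [ 1.7   5.25 -0.03] turn units [-0.01 -0.02 -0.  ]
```

View pics/side1.png

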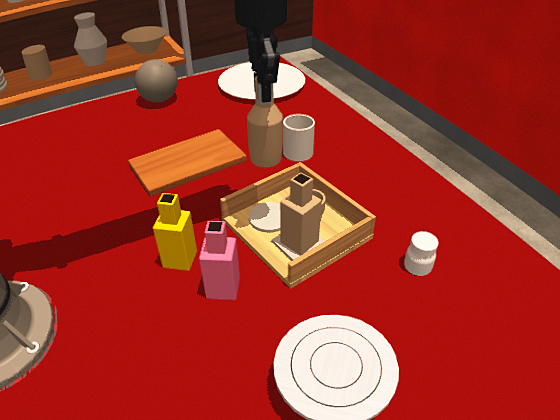

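The round vase hangs upright in the fingers at about (265,135), and everything else is undisturbed. Now to the board.

Call:
move_arm:
  rows:
    - [[0.07,0.22,0,0,0,0],[0.14,0.44,0,0,0,0],[0.14,0.44,0,0,0,0],[0.14,0.44,0,0,0,0],[0.14,0.44,0,0,0,0],[0.14,0.44,0,0,0,0],[0.14,0.44,0,0,0,0],[0.14,0.44,0,0,0,0],[0.14,0.44,0,0,0,0],[0.14,0.44,0,0,0,0],[0.14,0.44,0,0,0,0],[0.14,0.44,0,0,0,0],[0.09,0.22,0,0,0,0],[0,0,0,0,0,0],[0,0,0,0,0,0],[0,0,0,0,0,0]]

```text
time: 7.4
tcp_pos: [0.5195, 0.3019, 0.3459]
tcp_rot: [0.13, 0.992, -0.001, 0.0]
contact_force: [-0.6, -0.5, -3.0]
gripper_width: 0.339
finger_force: 40.1
```

```bash
python3 go.py .518 .3025 .2105
```

```text
t 7.4 pos [0.5195 0.3019 0.3459] yaw 75.1 q [-0.9   0.3   0.38  1.61 -0.11  1.25  0.81] F [-0.6 -0.5 -3. ] w 0.34 ff 40.14107884140685
shift units [0.03 0.01 2.71] in target frame [0.03 0.   2.71] turn units [-0.01  0.    0.  ]
```

Call:
move_arm:
  rows:
    - [[0,0,0.3,0,0,0],[0,0,0.4,0,0,0],[0,0,0.4,0,0,0],[0,0,0.4,0,0,0],[0,0,0.4,0,0,0],[0,0,0.3,0,0,0],[0,0,0.2,0,0,0],[0,0,0.15,0,0,0],[0,0,0.1,0,0,0],[0,0,0.05,0,0,0],[0,0,0.02,0,0,0],[0,0,0,0,0,0],[0,0,0,0,0,0]]

```text
time: 8.7
tcp_pos: [0.5193, 0.3039, 0.2104]
tcp_rot: [0.128, 0.992, 0.0, 0.0]
contact_force: [-0.3, -0.0, -2.6]
gripper_width: 0.341
finger_force: 40.1
```

Call:
move_arm:
  rows:
    - [[0,0,0.02,0,0,0],[0,0,0.01,0,0,0],[0,0,0,0,0,0]]

```text
time: 9.0
tcp_pos: [0.5196, 0.3039, 0.2095]
tcp_rot: [0.129, 0.992, 0.001, 0.0]
contact_force: [-0.7, -0.3, 3.5]
gripper_width: 0.339
finger_force: 40.8
```

Call:
move_arm:
  rows:
    - [[0,0,0,0,0,0],[0,0,0,0,0,0],[0,0,0,0,0,0],[0,0,0,0,0,0],[0,0,0,0,0,0],[0,0,0,0,0,0],[0,0,0,0,0,0],[0,0,-0.2,0,0,0],[0,0,-0.3,0,0,0],[0,0,-0.4,0,0,0],[0,0,-0.4,0,0,0],[0,0,-0.4,0,0,0],[0,0,-0.3,0,0,0],[0,0,0,0,0,0]]
  hand: -1

```text
time: 10.4
tcp_pos: [0.5204, 0.3043, 0.3119]
tcp_rot: [0.129, 0.992, 0.002, 0.002]
contact_force: [0.0, 0.2, -0.1]
gripper_width: 0.997
finger_force: 0.0
```

```bash
python3 go.py .5508 -.067 .305 109.8
```

```text
t 10.4 pos [0.5204 0.3043 0.3119] yaw 75.2 q [-0.89  0.32  0.37  1.66 -0.13  1.18  0.82] F [ 0.   0.2 -0.1] w 1.0 ff 0.0
shift units [-2.48 -7.02  0.11] in target frame [ 1.94 -7.19  0.14] turn units [ 0.03  0.04 -5.03]
```

Call:
move_arm:
  rows:
    - [[-0.25,-0.7,0,0,0,0],[-0.25,-0.7,0,0,0,0],[-0.25,-0.7,0,0,0,0],[-0.25,-0.7,0,0,0,0],[-0.25,-0.7,0,0,0,0],[-0.25,-0.7,0,0,0,0],[-0.25,-0.7,0,0,0,0],[-0.25,-0.7,0,0,0,0],[-0.25,-0.7,0,0,0,0],[-0.25,-0.7,0,0,0,0],[0,0,0,0,0,-0.84],[0,0,0,0,0,-0.84],[0,0,0,0,0,-0.84],[0,0,0,0,0,-0.84],[0,0,0,0,0,-0.84],[0,0,0,0,0,-0.84],[0,0,0,0,0,0],[0,0,0,0,0,0]]

```text
time: 12.2
tcp_pos: [0.5505, -0.0665, 0.3079]
tcp_rot: [-0.172, 0.985, 0.0, -0.0]
contact_force: [-0.2, 0.5, 0.0]
gripper_width: 1.001
finger_force: 0.0
```

```bash
python3 - <<'E'
from h import *
p,d,c=snap('side'); W=cloud(d,c)
p,d2,c=snap('wrist','w1.png'); V=cloud(d2,c)
m=(d2>0)&(abs(V[...,2]-.164)<.006)&(np.hypot(V[...,0]-.55,V[...,1]+.067)<.04); X=V[m][:,:2]*1000
print('wrist sq top',m.sum(),cv2.minAreaRect(X.astype(np.float32)) if m.sum()>3 else '')
m=(d>0)&(W[...,2]>.08)&(np.hypot(W[...,0]-.518,W[...,1]-.30)<.06); print('round on board',m.sum(),W[m].mean(0),W[m].max(0))
E
python3 go.py .5508 -.067 .2 109.8
```

```text
wrist sq top 1478 ((551.6945190429688, -66.79396057128906), (28.482484817504883, 27.788013458251953), 18.697593688964844)
round on board 884 [0.51636103 0.28802172 0.12232872] [0.54971029 0.31663051 0.17512759]
t 12.3 pos [ 0.5506 -0.0665  0.3081] yaw 109.8 q [-0.35  0.25  0.47  1.77 -0.12  1.15  2.07] F [ 1.1 -0.2  0. ] w 1.0 ff 0.0
shift units [-0.   -0.01  2.16] in target frame [-0.   -0.01  2.16] turn units [ 0. -0.  0.]
```

View pics/w1.png

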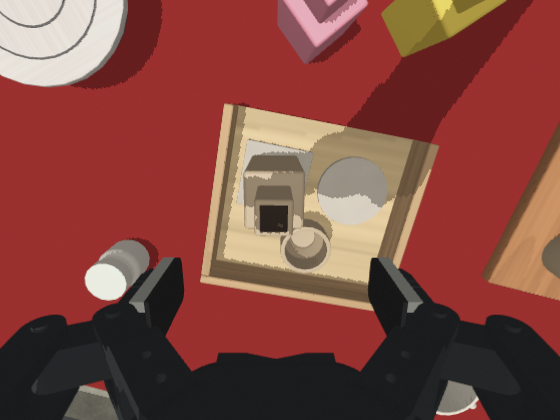

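The wrist view shows the square vase's neck at (273,218), aligned between the fingers, with the bowl at (305,248) and the empty disc at (352,190). I descend and grip.

Call:
move_arm:
  rows:
    - [[0,0,0.31,0,0,0],[0,0,0.31,0,0,0],[0.01,0,0.31,0,0,0],[0,0,0.31,0,0,0],[0,0,0.31,0,0,0],[0,0,0.31,0,0,0],[0,0,0.28,0,0,0],[0,0,0,0,0,0],[0,0,0,0,0,0]]

```text
time: 13.2
tcp_pos: [0.5504, -0.0667, 0.2015]
tcp_rot: [-0.173, 0.985, -0.0, -0.0]
contact_force: [1.2, -0.8, -0.1]
gripper_width: 0.999
finger_force: 0.0
```

Call:
move_arm:
  rows:
    - [[0,0,0,0,0,0],[0,0,0,0,0,0],[0,0,0,0,0,0],[0,0,0,0,0,0],[0,0,0,0,0,0],[0,0,0,0,0,0],[0,0,0,0,0,0],[0,0,0,0,0,0],[0,0,0,0,0,0],[0,0,0,0,0,0]]
  hand: 1
  force: 40

```text
time: 14.2
tcp_pos: [0.5507, -0.067, 0.2019]
tcp_rot: [-0.173, 0.985, -0.0, 0.001]
contact_force: [1.6, -1.6, 4.1]
gripper_width: 0.32
finger_force: 41.7
```

Call:
move_arm:
  rows:
    - [[0,0,-0.2,0,0,0],[0,0,-0.4,0,0,0],[0,0,-0.5,0,0,0],[0,0,-0.5,0,0,0],[0,0,-0.5,0,0,0],[0,0,-0.4,0,0,0],[0,0,-0.2,0,0,0],[0,0,0,0,0,0],[0,0,0,0,0,0]]

```text
time: 15.1
tcp_pos: [0.5493, -0.0663, 0.3349]
tcp_rot: [-0.173, 0.985, 0.0, -0.002]
contact_force: [0.7, 0.6, -5.2]
gripper_width: 0.32
finger_force: 40.7
```

```bash
python3 go.py .408 .2935 .335
python3 - <<'E'
from h import *
snap('side','side2.png')
E
```

```text
t 15.1 pos [ 0.5493 -0.0663  0.3349] yaw 109.9 q [-0.36  0.22  0.47  1.74 -0.11  1.21  2.06] F [ 0.7  0.6 -5.2] w 0.32 ff 40.74352204799652
shift units [0.21 7.73 0.01] in target frame [ 0.21  7.73 -0.  ] turn units [ 0.01 -0.02  0.  ]
```

View pics/side2.png

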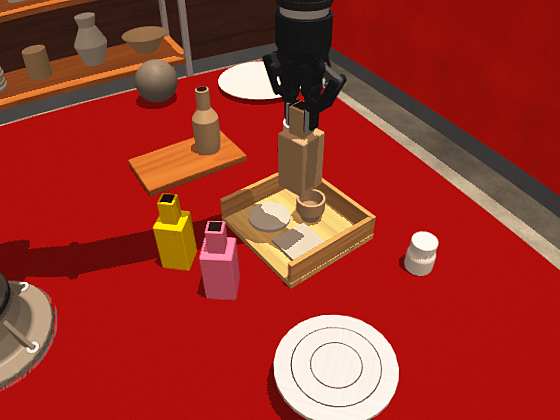

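The square vase is lifted upright at (300,160), the round vase stands on the board at (205,125), and the bowl is still at (311,205).

Call:
move_arm:
  rows:
    - [[0,0.2,0,0,0,0],[0.01,0.45,0,0,0,0],[0.02,0.47,0,0,0,0],[0.01,0.47,0,0,0,0],[0.01,0.47,0,0,0,0],[0.01,0.47,0,0,0,0],[0.01,0.47,0,0,0,0],[0.01,0.47,0,0,0,0],[0.01,0.47,0,0,0,0],[0.01,0.47,0,0,0,0],[0.01,0.47,0,0,0,0],[0.01,0.47,0,0,0,0],[0.02,0.47,0,0,0,0],[0.02,0.47,0,0,0,0],[0.02,0.47,0,0,0,0],[0.02,0.47,0,0,0,0],[0.01,0.47,0,0,0,0],[0,0.2,0,0,0,0],[0,0,0,0,0,0],[0,0,0,0,0,0]]

```text
time: 17.15
tcp_pos: [0.4063, 0.2999, 0.336]
tcp_rot: [-0.172, 0.985, -0.001, -0.0]
contact_force: [0.0, -0.8, -5.0]
gripper_width: 0.322
finger_force: 40.7
```

```bash
python3 go.py .408 .2935 .201 109.8
```

```text
t 17.1 pos [0.4063 0.2999 0.336 ] yaw 109.8 q [-0.87  0.11  0.16  1.83 -0.02  1.2   1.21] F [ 0.  -0.8 -5. ] w 0.32 ff 40.716261863708496
shift units [ 0.01 -0.13  2.7 ] in target frame [ 0.01 -0.13  2.7 ] turn units [-0.01 -0.01  0.  ]
```

Target z is 0.2 (the pick was at 0.2019, with the board 2 mm lower).

Call:
move_arm:
  rows:
    - [[0,-0.06,0.3,0,0,0],[0,-0.06,0.4,0,0,0],[0,0,0.4,0,0,0],[0,0,0.4,0,0,0],[0,0,0.4,0,0,0],[0,0,0.3,0,0,0],[0,0,0.2,0,0,0],[0,0,0.15,0,0,0],[0,0,0.1,0,0,0],[0,0,0.05,0,0,0],[0,0,0.01,0,0,0],[0,0,0,0,0,0],[0,0,0,0,0,0]]

```text
time: 18.45
tcp_pos: [0.4083, 0.2958, 0.2014]
tcp_rot: [-0.173, 0.985, 0.0, 0.0]
contact_force: [0.2, 0.4, -4.5]
gripper_width: 0.322
finger_force: 40.7
```

Call:
move_arm:
  rows:
    - [[0,0,0.02,0,0,0],[0,0,0.01,0,0,0],[0,0,0,0,0,0],[0,0,0,0,0,0]]

```text
time: 18.85
tcp_pos: [0.4083, 0.2957, 0.1998]
tcp_rot: [-0.173, 0.985, 0.0, 0.0]
contact_force: [-0.2, -0.9, -1.1]
gripper_width: 0.322
finger_force: 41.1
```

Call:
move_arm:
  rows:
    - [[0,0,0.01,0,0,0],[0,0,0,0,0,0],[0,0,0,0,0,0],[0,0,0,0,0,0],[0,0,0,0,0,0],[0,0,0,0,0,0],[0,0,0,0,0,0],[0,0,0,0,0,0],[0,0,-0.2,0,0,0],[0,0,-0.3,0,0,0],[0,0,-0.4,0,0,0],[0,0,-0.4,0,0,0],[0,0,-0.4,0,0,0],[0,0,-0.4,0,0,0],[0,0,0,0,0,0],[0,0,0,0,0,0]]
  hand: -1

```text
time: 20.45
tcp_pos: [0.4081, 0.2955, 0.3044]
tcp_rot: [-0.173, 0.985, 0.0, 0.0]
contact_force: [-0.1, 0.2, -0.7]
gripper_width: 1.003
finger_force: 0.0
```

```bash
cat > m.py <<'E'
from h import *
def fit(n,W,d,cx,cy,r,z0,z1):
    m=(d>0)&(W[...,2]>z0)&(W[...,2]<z1)&(np.hypot(W[...,0]-cx,W[...,1]-cy)<r); X=(W[m]*1000).astype(np.float32)
    if len(X)<5: print(n,len(X)); return
    q=cv2.minAreaRect(X[:,:2].copy()); print(n,len(X),'mean',X.mean(0).round(1),'rect',np.round(q[0],1),np.round(q[1],1),round(q[2],1),'circ',np.round(cv2.minEnclosingCircle(X[:,:2].copy())[0],1))
E
python3 - <<'E'
from m import *
p,d,c=snap('top','top2.png'); W=cloud(d,c)
fit('round',W,d,.518,.303,.04,.165,.185); fit('sq',W,d,.408,.295,.04,.155,.175); fit('bowl',W,d,.607,-.01,.04,.055,.068)
fit('tile..',W,d,.55,-.067,.06,.017,.0235)
fit('disc',W,d,.534,.025,.045,.017,.0235)
E
python3 go.py .607 -.0104 .22 109.8
```

```text
round 214 mean [519.1 301.5 173. ] rect [519.9 302.4] [29.2 28.7] 23.2 circ [520.2 302.6]
sq 197 mean [406.3 293.1 163. ] rect [407.4 294.1] [24.3 29.2] 17.3 circ [405.1 293.8]
bowl 181 mean [607.   -9.8  61.2] rect [607.  -10.1] [54.2 52.3] 0.7 circ [607.4 -10.4]
tile.. 1101 mean [551.6 -65.6  19.9] rect [555.2 -63.8] [ 83.1 114.2] 8.3 circ [550.  -65.6]
disc 951 mean [536.1  24.5  19.9] rect [536.7  24.4] [79.6 79.8] 45.4 circ [536.5  24.1]
t 20.5 pos [0.4078 0.2953 0.3035] yaw 109.9 q [-0.86  0.14  0.16  1.88 -0.02  1.12  1.23] F [-0.2 -0.6 -0.3] w 1.0 ff 0.0
shift units [-1.67 -7.1   1.67] in target frame [-1.68 -7.1   1.67] turn units [-0.   -0.01  0.01]
```

View pics/top2.png

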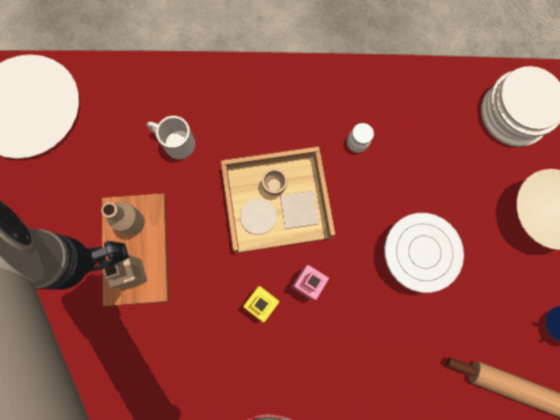

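Both vases stand on the board, round at (120,213) and square at (122,270), and the bowl is unmoved at (274,182). Next is the bowl.

Call:
move_arm:
  rows:
    - [[-0.14,-0.59,0,0,0,0],[-0.14,-0.59,0,0,0,0],[-0.14,-0.59,0,0,0,0],[-0.14,-0.59,0,0,0,0],[-0.14,-0.59,0,0,0,0],[-0.14,-0.59,0,0,0,0],[-0.14,-0.59,0,0,0,0],[-0.14,-0.59,0,0,0,0],[-0.14,-0.59,0,0,0,0],[-0.14,-0.59,0,0,0,0],[-0.14,-0.59,0,0,0,0],[-0.13,-0.6,0,0,0,0],[0,0,0.4,0,0,0],[0,0,0.6,0,0,0],[0,0,0.6,0,0,0],[0,0,0.4,0,0,0],[0,0,0,0,0,0],[0,0,0,0,0,0]]

```text
time: 22.3
tcp_pos: [0.6069, -0.0095, 0.2033]
tcp_rot: [-0.173, 0.985, -0.0, -0.001]
contact_force: [-0.1, 0.9, 0.0]
gripper_width: 1.001
finger_force: 0.0
```

```bash
python3 - <<'E'
from m import *
p,d,c=snap('wrist','w2.png'); W=cloud(d,c)
fit('bowl',W,d,.607,-.01,.04,.056,.068); fit('tile',W,d,.552,-.067,.06,.018,.024); fit('disc',W,d,.536,.024,.048,.017,.0235)
E
python3 go.py .607 -.0104 .1 109.8
```

```text
bowl 1686 mean [608.  -10.   60.7] rect [608.5 -10.1] [55.1 54.9] 21.0 circ [608.8  -9.8]
tile 10204 mean [551.7 -66.6  19.5] rect [552.9 -63.7] [ 75.8 113.6] 8.4 circ [552.3 -66.8]
disc 8511 mean [536.1  24.5  19.4] rect [537.5  25.1] [80.9 81.1] 32.2 circ [537.6  25.2]
t 22.4 pos [ 0.6076 -0.0095  0.2044] yaw 109.9 q [-0.34  0.44  0.37  1.76 -0.18  0.98  2.02] F [ 0.4 -0.3  0.7] w 1.0 ff 0.0
shift units [ 0.02 -0.01  2.09] in target frame [ 0.02 -0.01  2.09] turn units [-0.    0.01  0.01]
```

View pics/w2.png

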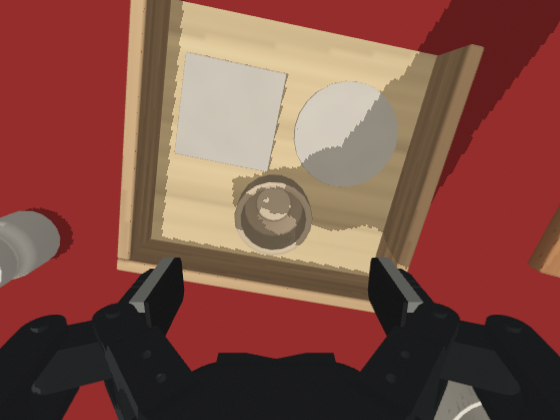

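The bowl at (274,213) is centred between the fingers, clear of the walls. I descend and grip with 25 N.

Call:
move_arm:
  rows:
    - [[0,-0.01,0.31,0,0,0],[0,0,0.31,0,0,0],[0,0,0.31,0,0,0],[0,0,0.31,0,0,0],[0,0,0.31,0,0,0],[0,0,0.3,0,0,0],[0,0,0.26,0,0,0],[0,0,0,0,0,0],[0,0,0,0,0,0]]

```text
time: 23.25
tcp_pos: [0.6075, -0.01, 0.0982]
tcp_rot: [-0.173, 0.985, -0.0, -0.0]
contact_force: [0.6, -1.3, 0.8]
gripper_width: 1.001
finger_force: 0.0
```

Call:
move_arm:
  rows:
    - [[0,0,0,0,0,0],[0,0,0,0,0,0],[0,0,0,0,0,0],[0,0,0,0,0,0],[0,0,0,0,0,0],[0,0,0,0,0,0],[0,0,0,0,0,0],[0,0,0,0,0,0]]
  hand: 1
  force: 25

```text
time: 24.05
tcp_pos: [0.6081, -0.01, 0.0995]
tcp_rot: [-0.173, 0.985, -0.0, 0.001]
contact_force: [-0.9, -0.7, 5.9]
gripper_width: 0.651
finger_force: 27.1
```

Call:
move_arm:
  rows:
    - [[0,0,-0.2,0,0,0],[0,0,-0.4,0,0,0],[0,0,-0.5,0,0,0],[0,0,-0.5,0,0,0],[0,0,-0.5,0,0,0],[0,0,-0.5,0,0,0],[0,0,-0.4,0,0,0],[0,0,-0.2,0,0,0],[0,0,0,0,0,0],[0,0,0,0,0,0]]

```text
time: 25.05
tcp_pos: [0.6067, -0.0098, 0.2574]
tcp_rot: [-0.173, 0.985, 0.0, -0.001]
contact_force: [0.2, -1.0, -2.1]
gripper_width: 0.651
finger_force: 27.1
```

```bash
python3 go.py .454 -.3303 .26
```

```text
t 25.1 pos [ 0.6067 -0.0098  0.2574] yaw 109.9 q [-0.35  0.38  0.39  1.71 -0.16  1.09  2.  ] F [ 0.2 -1.  -2.1] w 0.65 ff 27.060140817011415
shift units [ 5.05 -4.99 -0.05] in target frame [ 5.05 -4.99 -0.05] turn units [ 0.01 -0.01  0.  ]
```

Call:
move_arm:
  rows:
    - [[0,0,0,0,0,0.5],[0,0,0,0,0,0.7],[0,0,0,0,0,0.8],[0,0,0,0,0,0.8],[0,0,0,0,0,0.7],[0,0,0,0,0,0.5],[0,0,0,0,0,0],[0,0,0,0,0,0]]

```text
time: 25.85
tcp_pos: [0.6068, -0.0098, 0.2572]
tcp_rot: [0.066, 0.998, -0.0, -0.001]
contact_force: [0.5, -0.0, -1.1]
gripper_width: 0.647
finger_force: 27.1
```

```bash
python3 go.py .454 -.3303 .26
```

```text
t 25.9 pos [ 0.6068 -0.0098  0.2572] yaw 82.5 q [-0.42  0.4   0.48  1.71 -0.2   1.09  1.56] F [ 0.5 -0.  -1.1] w 0.65 ff 27.05823431155295
shift units [ 2.19 -6.76 -0.05] in target frame [ 2.19 -6.76 -0.06] turn units [-0.   -0.02 -0.  ]
```

Call:
move_arm:
  rows:
    - [[0.08,-0.25,0,0,0,0],[0.14,-0.43,0,0,0,0],[0.14,-0.43,0,0,0,0],[0.14,-0.43,0,0,0,0],[0.14,-0.43,0,0,0,0],[0.14,-0.43,0,0,0,0],[0.14,-0.43,0,0,0,0],[0.14,-0.43,0,0,0,0],[0.14,-0.43,0,0,0,0],[0.14,-0.43,0,0,0,0],[0.14,-0.43,0,0,0,0],[0.14,-0.43,0,0,0,0],[0.14,-0.43,0,0,0,0],[0.14,-0.43,0,0,0,0],[0.14,-0.43,0,0,0,0],[0.14,-0.43,0,0,0,0],[0.08,-0.25,0,0,0,0],[0,0,0,0,0,0],[0,0,0,0,0,0]]

```text
time: 27.75
tcp_pos: [0.4494, -0.3388, 0.2582]
tcp_rot: [0.066, 0.998, 0.001, 0.0]
contact_force: [0.6, 0.6, -1.3]
gripper_width: 0.648
finger_force: 27.1
```

```bash
python3 - <<'E'
from m import *
p,d,c=snap('wrist'); W=cloud(d,c)
m=(d>0)&(abs(W[...,2]-.062)<.004)&(np.hypot(W[...,0]-.454,W[...,1]+.33)<.12); X=W[m]; print(m.sum(),X.min(0),X.max(0))
fit('bowl rim',W,d,.454,-.33,.05,.19,.23)
E
python3 go.py .454 -.3303 .15
```

```text
21325 [ 0.3703272  -0.41450525  0.05831633] [ 0.51527159 -0.24588813  0.06463169]
bowl rim 15341 mean [ 449.1 -337.7  211.5] rect [ 443.5 -337. ] [64.3 64.5] 37.4 circ [ 442.6 -335. ]
t 27.8 pos [ 0.4499 -0.3382  0.2582] yaw 82.5 q [ 0.07  0.33  0.62  1.82 -0.22  1.06  2.21] F [-0.1  0.  -1.9] w 0.65 ff 27.06144973206392
shift units [-0.06  0.17  2.16] in target frame [-0.06  0.17  2.16] turn units [ 0.01  0.   -0.  ]
```

Call:
move_arm:
  rows:
    - [[-0.03,0.08,0.3,0,0,0],[-0.03,0.08,0.4,0,0,0],[-0.01,0,0.4,0,0,0],[0,0,0.35,0,0,0],[0,0,0.3,0,0,0],[0,0,0.2,0,0,0],[0,0,0.1,0,0,0],[0,0,0.07,0,0,0],[0,0,0.03,0,0,0],[0,0,0,0,0,0],[0,0,0,0,0,0]]

```text
time: 28.9
tcp_pos: [0.4541, -0.3322, 0.1514]
tcp_rot: [0.067, 0.998, -0.0, 0.001]
contact_force: [0.0, 0.1, -1.4]
gripper_width: 0.649
finger_force: 27.1
```

Call:
move_arm:
  rows:
    - [[0,0.03,0.02,0,0,0],[0,0,0.01,0,0,0],[0,0,0.01,0,0,0],[0,0,0,0,0,0]]

```text
time: 29.3
tcp_pos: [0.4542, -0.3302, 0.1495]
tcp_rot: [0.066, 0.998, 0.0, 0.0]
contact_force: [-0.4, 1.8, 5.6]
gripper_width: 0.648
finger_force: 27.5
```

Call:
move_arm:
  rows:
    - [[0,0,0,0,0,0],[0,0,0,0,0,0],[0,0,0,0,0,0],[0,0,0,0,0,0],[0,0,0,0,0,0],[0,0,0,0,0,0],[0,0,-0.2,0,0,0],[0,0,-0.4,0,0,0],[0,0,-0.6,0,0,0],[0,0,-0.6,0,0,0],[0,0,-0.6,0,0,0],[0,0,-0.6,0,0,0],[0,0,-0.1,0,0,0],[0,0,0,0,0,0],[0,0,0,0,0,0]]
  hand: -1

```text
time: 30.8
tcp_pos: [0.4536, -0.33, 0.3031]
tcp_rot: [0.066, 0.998, 0.0, -0.001]
contact_force: [0.5, 0.4, 0.1]
gripper_width: 0.997
finger_force: 0.0
```

```bash
python3 - <<'E'
from m import *
p,d,c=snap('wrist','w3.png'); W=cloud(d,c)
fit('bowl rim',W,d,.454,-.33,.05,.105,.12)
m=(d>0)&(abs(W[...,2]-.062)<.004)&(np.hypot(W[...,0]-.454,W[...,1]+.33)<.12); X=W[m]; print(m.sum(),X.min(0),X.max(0))
E
python3 go.py .4075 .2945 .305 109.8
```

```text
bowl rim 1165 mean [ 453.9 -329.2  110.6] rect [ 454.3 -328.9] [54.6 54.8] 80.4 circ [ 454.5 -329.3]
17919 [ 0.37033174 -0.41451515  0.05814782] [ 0.5389445  -0.24575819  0.06487022]
t 30.9 pos [ 0.4535 -0.3298  0.3026] yaw 82.4 q [ 0.03  0.29  0.64  1.77 -0.18  1.15  2.16] F [-0.  -0.2 -0.1] w 1.0 ff 0.0
shift units [ 2.56 12.26 -0.03] in target frame [-3.37 12.06 -0.05] turn units [ 0.01 -0.02 -3.99]
```

View pics/w3.png

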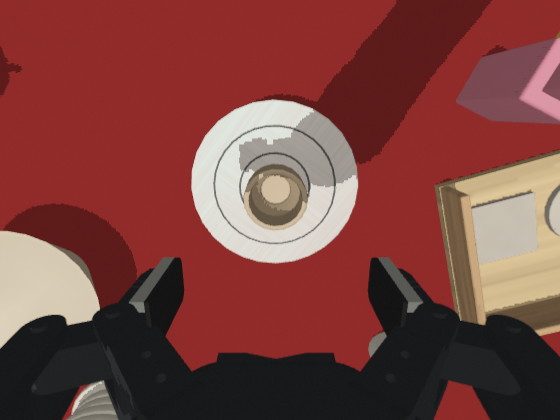

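The bowl sits upright in the middle of the wheel, (275,195) in the picture, less than 1 mm off by measurement. Now back for the square vase.

Call:
move_arm:
  rows:
    - [[0,0.61,0,0,0,0],[0,0.61,0,0,0,0],[0,0.61,0,0,0,0],[0,0.61,0,0,0,0],[0,0.61,0,0,0,0],[0,0.61,0,0,0,0],[0,0.61,0,0,0,0],[0,0.61,0,0,0,0],[0,0.61,0,0,0,0],[0,0.61,0,0,0,0],[0.26,0.61,0,0,0,0],[0.26,0.61,0,0,0,0],[0.26,0.61,0,0,0,0],[0.26,0.61,0,0,0,0],[0.26,0.61,0,0,0,0],[0.26,0.61,0,0,0,0],[0.26,0.61,0,0,0,0],[0.26,0.61,0,0,0,0],[0.26,0.61,0,0,0,0],[0.26,0.61,0,0,0,0]]

```text
time: 32.85
tcp_pos: [0.405, 0.2922, 0.3025]
tcp_rot: [0.066, 0.998, -0.001, -0.001]
contact_force: [0.8, 0.4, -0.3]
gripper_width: 1.0
finger_force: 0.0
```

Call:
move_arm:
  rows:
    - [[0,0,0,0,0,-0.8],[0,0,0,0,0,-0.8],[0,0,0,0,0,-0.8],[0,0,0,0,0,-0.8],[0,0,0,0,0,-0.8],[0,0,0,0,0,0],[0,0,0,0,0,0]]

```text
time: 33.55
tcp_pos: [0.4057, 0.2911, 0.303]
tcp_rot: [-0.172, 0.985, -0.0, -0.001]
contact_force: [-0.1, 0.3, 0.0]
gripper_width: 1.001
finger_force: 0.0
```

```bash
python3 - <<'E'
from m import *
p,d,c=snap('wrist'); W=cloud(d,c)
fit('sq',W,d,.408,.295,.04,.155,.175); fit('round',W,d,.519,.303,.04,.167,.182)
E
python3 go.py .4078 .2945 .2 109.8
```

```text
sq 1515 mean [407.5 295.5 162.4] rect [408.7 296.1] [27.7 27.9] 18.9 circ [409.  295.9]
round 376 mean [509.9 301.3 171.1] rect [511.4 301.7] [12.6 29. ] 13.0 circ [517.5 303.1]
t 33.6 pos [0.4058 0.2912 0.3032] yaw 109.8 q [-0.82  0.13  0.12  1.89 -0.02  1.12  1.23] F [-0.   0.5 -0.1] w 1.0 ff 0.0
shift units [-0.06  0.05  2.06] in target frame [-0.06  0.05  2.06] turn units [-0.   -0.01 -0.  ]
```

Call:
move_arm:
  rows:
    - [[-0.04,0.04,0.31,0,0,0],[-0.04,0.03,0.31,0,0,0],[0,0,0.31,0,0,0],[0,0,0.31,0,0,0],[0,0,0.31,0,0,0],[0,0,0.31,0,0,0],[0,0,0.2,0,0,0],[0,0,0,0,0,0],[0,0,0,0,0,0]]

```text
time: 34.5
tcp_pos: [0.4087, 0.2962, 0.2011]
tcp_rot: [-0.172, 0.985, 0.0, 0.0]
contact_force: [0.6, 0.1, 0.2]
gripper_width: 1.0
finger_force: 0.0
```

Call:
move_arm:
  rows:
    - [[0,0,0,0,0,0],[0,0,0,0,0,0],[0,0,0,0,0,0],[0,0,0,0,0,0],[0,0,0,0,0,0],[0,0,0,0,0,0],[0,0,0,0,0,0],[0,0,0,0,0,0],[0,0,0,0,0,0],[0,0,0,0,0,0]]
  hand: 1
  force: 40

```text
time: 35.5
tcp_pos: [0.4089, 0.296, 0.2013]
tcp_rot: [-0.173, 0.985, 0.0, 0.0]
contact_force: [-0.7, -1.9, 5.4]
gripper_width: 0.32
finger_force: 41.4
```

Call:
move_arm:
  rows:
    - [[0,0,-0.2,0,0,0],[0,0,-0.4,0,0,0],[0,0,-0.5,0,0,0],[0,0,-0.5,0,0,0],[0,0,-0.5,0,0,0],[0,0,-0.4,0,0,0],[0,0,-0.2,0,0,0],[0,0,0,0,0,0],[0,0,0,0,0,0]]

```text
time: 36.4
tcp_pos: [0.4079, 0.2958, 0.3346]
tcp_rot: [-0.173, 0.985, -0.001, -0.001]
contact_force: [-0.6, 1.0, -5.3]
gripper_width: 0.317
finger_force: 40.4
```

```bash
python3 go.py .552 -.067 .337
```

```text
t 36.4 pos [0.4079 0.2958 0.3346] yaw 109.9 q [-0.82  0.11  0.12  1.84 -0.01  1.19  1.22] F [-0.6  1.  -5.3] w 0.32 ff 40.39787471294403
shift units [-0.24 -7.8  -0.04] in target frame [-0.24 -7.8  -0.05] turn units [-0.01 -0.02 -0.  ]
```

Call:
move_arm:
  rows:
    - [[0,-0.2,0,0,0,0],[-0.01,-0.46,0,0,0,0],[-0.02,-0.46,0,0,0,0],[-0.01,-0.46,0,0,0,0],[-0.01,-0.46,0,0,0,0],[-0.01,-0.46,0,0,0,0],[-0.02,-0.46,0,0,0,0],[-0.01,-0.46,0,0,0,0],[-0.01,-0.46,0,0,0,0],[-0.02,-0.46,0,0,0,0],[-0.01,-0.46,0,0,0,0],[-0.02,-0.46,0,0,0,0],[-0.02,-0.46,0,0,0,0],[-0.02,-0.46,0,0,0,0],[-0.02,-0.46,0,0,0,0],[-0.02,-0.46,0,0,0,0],[-0.01,-0.46,0,0,0,0],[0,-0.2,0,0,0,0],[0,0,0,0,0,0],[0,0,0,0,0,0]]

```text
time: 38.4
tcp_pos: [0.5513, -0.0637, 0.3352]
tcp_rot: [-0.173, 0.985, 0.001, -0.001]
contact_force: [0.2, 0.3, -4.0]
gripper_width: 0.325
finger_force: 40.6
```

```bash
python3 go.py .5515 -.067 .2035 109.8
```

```text
t 38.4 pos [ 0.5513 -0.0637  0.3352] yaw 109.9 q [-0.33  0.22  0.44  1.73 -0.1   1.21  2.05] F [ 0.2  0.3 -4. ] w 0.32 ff 40.56451678276062
shift units [ 0.02 -0.07  2.63] in target frame [ 0.02 -0.06  2.63] turn units [ 0.01 -0.01  0.02]
```

Call:
move_arm:
  rows:
    - [[0.01,-0.04,0.3,0,0,0],[0.01,-0.03,0.4,0,0,0],[0,0,0.4,0,0,0],[0,0,0.4,0,0,0],[0,0,0.4,0,0,0],[0,0,0.3,0,0,0],[0,0,0.2,0,0,0],[0,0,0.12,0,0,0],[0,0,0.07,0,0,0],[0,0,0.03,0,0,0],[0,0,0.01,0,0,0],[0,0,0,0,0,0],[0,0,0,0,0,0]]

```text
time: 39.7
tcp_pos: [0.5524, -0.0684, 0.2048]
tcp_rot: [-0.173, 0.985, 0.0, 0.0]
contact_force: [0.0, 0.1, -4.4]
gripper_width: 0.325
finger_force: 40.5
```

Call:
move_arm:
  rows:
    - [[0,0.02,0.02,0,0,0],[0,0,0.02,0,0,0],[0,0,0.01,0,0,0],[0,0,0,0,0,0]]

```text
time: 40.1
tcp_pos: [0.5521, -0.0675, 0.2033]
tcp_rot: [-0.173, 0.985, 0.0, 0.0]
contact_force: [-2.0, -0.5, 5.2]
gripper_width: 0.327
finger_force: 41.8
```

Contact made, so I release and retreat.

Call:
move_arm:
  rows:
    - [[0,0,0,0,0,0],[0,0,0,0,0,0],[0,0,0,0,0,0],[0,0,0,0,0,0],[0,0,0,0,0,0],[0,0,0,0,0,0],[0,0,0,0,0,0],[0,0,-0.2,0,0,0],[0,0,-0.3,0,0,0],[0,0,-0.4,0,0,0],[0,0,-0.4,0,0,0],[0,0,-0.4,0,0,0],[0,0,-0.4,0,0,0],[0,0,0,0,0,0],[0,0,0,0,0,0]]
  hand: -1

```text
time: 41.6
tcp_pos: [0.5518, -0.0674, 0.3073]
tcp_rot: [-0.173, 0.985, 0.0, 0.001]
contact_force: [-1.4, 0.1, 0.1]
gripper_width: 1.001
finger_force: 0.0
```

```bash
python3 - <<'E'
from m import *
p,d,c=snap('wrist'); W=cloud(d,c)
fit('sq',W,d,.552,-.067,.04,.155,.175)
E
python3 go.py .5195 .303 .307 75
```

```text
sq 1533 mean [550.5 -67.4 164.2] rect [552. -67.] [28.  28.1] 19.8 circ [552.2 -67. ]
t 41.6 pos [ 0.5514 -0.0673  0.3065] yaw 109.9 q [-0.32  0.25  0.44  1.77 -0.11  1.15  2.07] F [ 0.7 -0.5  0.9] w 1.0 ff 0.0
shift units [-1.92  7.18 -0.01] in target frame [ 2.53  6.99 -0.01] turn units [ 0.   -0.01  5.07]
```

Call:
move_arm:
  rows:
    - [[-0.19,0.72,0,0,0,0],[-0.19,0.72,0,0,0,0],[-0.19,0.72,0,0,0,0],[-0.19,0.72,0,0,0,0],[-0.19,0.72,0,0,0,0],[-0.19,0.72,0,0,0,0],[-0.19,0.72,0,0,0,0],[-0.19,0.72,0,0,0,0],[-0.2,0.71,0,0,0,0],[-0.2,0.71,0,0,0,0],[0,0,0,0,0,0],[0,0,0,0,0,0]]

```text
time: 42.85
tcp_pos: [0.5191, 0.3034, 0.3053]
tcp_rot: [-0.174, 0.985, -0.001, -0.001]
contact_force: [0.2, -0.7, -0.0]
gripper_width: 1.0
finger_force: 0.0
```

```bash
python3 - <<'E'
from m import *
p,d,c=snap('wrist'); W=cloud(d,c)
fit('round',W,d,.519,.303,.04,.167,.182)
E
python3 go.py .5195 .303 .2105 109.8
```

```text
round 1427 mean [519.6 303.5 172.6] rect [520.5 303.8] [29.1 29.4] 67.1 circ [520.5 304. ]
t 42.9 pos [0.5197 0.3019 0.3057] yaw 109.9 q [-0.79  0.32  0.24  1.66 -0.08  1.18  1.39] F [ 0.6  0.  -0.2] w 1.0 ff 0.0
shift units [-0.01  0.03  1.9 ] in target frame [-0.    0.02  1.9 ] turn units [-0.01 -0.02  0.01]
```

Call:
move_arm:
  rows:
    - [[0,0.01,0.31,0,0,0],[0,0.01,0.31,0,0,0],[0,0,0.31,0,0,0],[0,0,0.31,0,0,0],[0,0,0.31,0,0,0],[0,0,0.31,0,0,0],[0,0,0,0,0,0],[0,0,0,0,0,0]]

```text
time: 43.7
tcp_pos: [0.52, 0.3023, 0.214]
tcp_rot: [-0.172, 0.985, -0.0, -0.0]
contact_force: [0.4, -0.8, 0.6]
gripper_width: 1.001
finger_force: 0.0
```

Call:
move_arm:
  rows:
    - [[0,0,0,0,0,0],[0,0,0,0,0,0],[0,0,0,0,0,0],[0,0,0,0,0,0],[0,0,0,0,0,0],[0,0,0,0,0,0],[0,0,0,0,0,0],[0,0,0,0,0,0],[0,0,0,0,0,0],[0,0,0,0,0,0]]
  hand: 1
  force: 40

```text
time: 44.7
tcp_pos: [0.52, 0.3037, 0.2145]
tcp_rot: [-0.173, 0.985, 0.0, 0.001]
contact_force: [-0.6, -1.9, 5.5]
gripper_width: 0.344
finger_force: 40.3
```

Call:
move_arm:
  rows:
    - [[0,0,-0.2,0,0,0],[0,0,-0.4,0,0,0],[0,0,-0.5,0,0,0],[0,0,-0.5,0,0,0],[0,0,-0.5,0,0,0],[0,0,-0.4,0,0,0],[0,0,-0.2,0,0,0],[0,0,0,0,0,0],[0,0,0,0,0,0]]

```text
time: 45.6
tcp_pos: [0.5189, 0.3037, 0.3475]
tcp_rot: [-0.173, 0.985, -0.0, -0.001]
contact_force: [-0.8, -0.2, -3.9]
gripper_width: 0.34
finger_force: 40.0
```

```bash
python3 go.py .5367 .0247 .345
```

```text
t 45.6 pos [0.5189 0.3037 0.3475] yaw 109.9 q [-0.79  0.29  0.24  1.6  -0.07  1.26  1.38] F [-0.8 -0.2 -3.9] w 0.34 ff 40.002909123045356
shift units [ 1.56 -5.37  0.06] in target frame [ 1.56 -5.37  0.05] turn units [-0.   -0.02 -0.  ]
```

Call:
move_arm:
  rows:
    - [[0.06,-0.22,0,0,0,0],[0.13,-0.44,0,0,0,0],[0.13,-0.44,0,0,0,0],[0.13,-0.44,0,0,0,0],[0.13,-0.44,0,0,0,0],[0.13,-0.44,0,0,0,0],[0.13,-0.44,0,0,0,0],[0.13,-0.44,0,0,0,0],[0.13,-0.44,0,0,0,0],[0.13,-0.44,0,0,0,0],[0.13,-0.44,0,0,0,0],[0.13,-0.44,0,0,0,0],[0.07,-0.22,0,0,0,0],[0,0,0,0,0,0],[0,0,0,0,0,0]]

```text
time: 47.1
tcp_pos: [0.5358, 0.0299, 0.3485]
tcp_rot: [-0.173, 0.985, 0.001, -0.0]
contact_force: [0.1, 0.9, -2.8]
gripper_width: 0.344
finger_force: 40.1
```

```bash
python3 go.py .5367 .0247 .2175 109.8
```

```text
t 47.1 pos [0.5358 0.0299 0.3485] yaw 109.9 q [-0.48  0.17  0.4   1.75 -0.07  1.23  1.85] F [ 0.1  0.9 -2.8] w 0.34 ff 40.0756835626305
shift units [ 0.02 -0.11  2.62] in target frame [ 0.02 -0.1   2.62] turn units [ 0.01 -0.    0.02]
```

Call:
move_arm:
  rows:
    - [[0.01,-0.05,0.3,0,0,0],[0.01,-0.04,0.4,0,0,0],[0,0,0.4,0,0,0],[0,0,0.4,0,0,0],[0,0,0.4,0,0,0],[0,0,0.3,0,0,0],[0,0,0.2,0,0,0],[0,0,0.12,0,0,0],[0,0,0.07,0,0,0],[0,0,0.03,0,0,0],[0,0,0,0,0,0],[0,0,0,0,0,0]]

```text
time: 48.3
tcp_pos: [0.537, 0.0244, 0.2185]
tcp_rot: [-0.173, 0.985, 0.0, 0.001]
contact_force: [0.6, 0.8, -2.8]
gripper_width: 0.336
finger_force: 40.1
```

Call:
move_arm:
  rows:
    - [[0,0,0.02,0,0,0],[0,0,0.02,0,0,0],[0,0,0.01,0,0,0],[0,0,0,0,0,0]]

```text
time: 48.7
tcp_pos: [0.5372, 0.0244, 0.2164]
tcp_rot: [-0.173, 0.985, 0.0, 0.001]
contact_force: [-1.1, -0.6, 4.9]
gripper_width: 0.342
finger_force: 40.8
```

Call:
move_arm:
  rows:
    - [[0,0,0,0,0,0],[0,0,0,0,0,0],[0,0,0,0,0,0],[0,0,0,0,0,0],[0,0,0,0,0,0],[0,0,0,0,0,0],[0,0,0,0,0,0],[0,0,-0.2,0,0,0],[0,0,-0.3,0,0,0],[0,0,-0.4,0,0,0],[0,0,-0.4,0,0,0],[0,0,-0.4,0,0,0],[0,0,-0.4,0,0,0],[0,0,-0.4,0,0,0],[0,0,0,0,0,0],[0,0,0,0,0,0]]
  hand: -0.5

```text
time: 50.3
tcp_pos: [0.5366, 0.0244, 0.3408]
tcp_rot: [-0.173, 0.985, 0.0, 0.001]
contact_force: [-0.3, 0.2, 0.7]
gripper_width: 0.748
finger_force: 0.0
```

Call:
move_arm:
  rows:
    - [[-0.2,0.5,0,0,0,0],[-0.2,0.5,0,0,0,0],[-0.2,0.5,0,0,0,0],[-0.2,0.5,0,0,0,0],[-0.2,0.5,0,0,0,0],[-0.2,0.5,0,0,0,0],[-0.2,0.5,0,0,0,0],[-0.2,0.5,0,0,0,0],[-0.2,0.5,0,0,0,0],[-0.2,0.5,0,0,0,0],[0,0,0,0,0,0],[0,0,0,0,0,0],[0,0,0,0,0,0]]

```text
time: 51.6
tcp_pos: [0.5457, 0.2919, 0.3397]
tcp_rot: [-0.172, 0.985, -0.001, -0.001]
contact_force: [-0.4, -0.9, 0.3]
gripper_width: 0.749
finger_force: 0.0
```

```bash
python3 - <<'E'
from m import *
p,d,c=snap('top','top3.png'); W=cloud(d,c)
fit('round',W,d,.537,.025,.04,.165,.185); fit('sq',W,d,.552,-.067,.04,.155,.175); fit('bowl',W,d,.454,-.33,.04,.105,.12)
fit('jar',W,d,.718,-.208,.04,.055,.075); fit('mug',W,d,.712,.22,.06,.07,.095)
E
python3 go.py .5 .3 .3
```

```text
round 198 mean [536.2  24.  174.9] rect [537.1  24.2] [29.2 26.5] 0.6 circ [536.9  24.1]
sq 219 mean [550.5 -66.9 164.6] rect [551.6 -67.5] [27.7 28.2] 18.5 circ [550.9 -67.3]
bowl 219 mean [ 454.2 -328.6  110.7] rect [ 453.4 -329.4] [52.8 55.9] 0.1 circ [ 453.4 -329.7]
jar 346 mean [ 717.3 -207.3   64.4] rect [ 718.7 -207.6] [44.8 46.2] 63.8 circ [ 718.8 -208. ]
mug 362 mean [711.6 215.5  80.3] rect [715.7 214.8] [88.  71.2] 30.9 circ [715.  222.7]
t 51.6 pos [0.5459 0.2918 0.34  ] yaw 109.8 q [-0.76  0.33  0.26  1.57 -0.09  1.25  1.43] F [0.1 0.2 0.4] w 0.75 ff 0.0
shift units [0.81 0.47 0.8 ] in target frame [0.81 0.47 0.8 ] turn units [-0.01 -0.01 -0.  ]
```

View pics/top3.png

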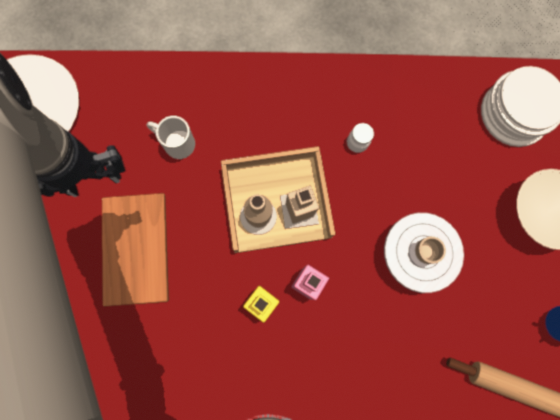

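Everything is in place: the round vase on the disc (257,208), the square vase on the tile (303,202) and the bowl on the wheel (430,250). The jar and mug have not moved, and the arm is clear. I hand in.

```bash
python3 -c "from rig import bot; print(bot.hand_in())"
```

```text
the job is handed in; nothing more can be done
None
```

The job is handed in at about 52 s: the bowl is on the wheel and both vases are back on the disc and tile, each within about 2 mm of the middle by camera, with the jar and mug undisturbed; the hand-in gave no verdict.

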